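# Show the base of a warmed vial to the inspection camera

## Task

The green-capped glass vial in the bench warmer has thawed and its base must be checked for hairline cracks. Slide the warmer's clear guard fully open, take out that vial, and slide the guard fully shut again behind it so that the blue-capped vials stay warm in their pockets. Then hold the vial up in the air to the inspection camera, its base centred in front of the lens, facing it squarely and 10 cm from it, and finish while still holding it there; do not touch the camera, and do not knock the other vials or bottles about.

Things in the scene. Friction and masses are not known exactly. Their poses are not given: they have to be found in the camera images.
- warmer: Bench vial warmer, fixed, white. Origin on the worktop under it, z up; its front (display, guard grip) faces its -x. Housing x -72..72, y -200..180 mm, tracks on top to z 121 mm, end stops to z 128. The vial well, open on top, lies at x -58..58, y -12..168 mm; the rest (y below -12) is a solid deck over which the guard slides.
- guard (a joint): Clear guard sliding on the warmer's top tracks: 0 m is fully shut (over the well), 0.185 m fully open against its stop (over the deck). It opens along the warmer's -y (to the robot's right). Friction about 1.5 N, no spring: stays where left. May start up to 35 mm ajar. Panel top at z 128 mm.
- guard_grip (a point): Centre of the guard's black grip, an upright blade moving with the guard: 44 (warmer x) x 12 (y) x 46 mm tall, spanning z 104 to 150 mm, 18 mm clear of the housing's front face. Frame parallel to the warmer's; it lies at warmer x -112, y 78 mm minus the opening. Pinch across the 12 mm from above, or push either side.
- vial_green: The glass vial with the green flip cap, upright in one of the four pockets: 78 mm tall, body 37 mm across up to 64 mm, cap 30 mm across from 70 to 78 mm, 0.06 to 0.11 kg. Origin at the centre of its base, z along its axis towards the cap. Stands 50 mm proud of the block.
- vial_blue_1: Blue-capped vial of the same shape in another pocket; stays there.
- vial_blue_2: Blue-capped vial of the same shape in another pocket; stays there.
- vial_blue_3: Blue-capped vial of the same shape in another pocket; stays there.
- camera_stand: Fixed foot and yoke of the inspection camera: dark steel plate 130 x 110 x 12 mm (x -40..90, y -55..55) with two grey cheeks and knobs up to z 106 mm. Origin on the worktop, z up; the camera leans towards its -x.
- camera_head: Inspection camera, white ring light 76 mm across round its lens, blue body behind. Origin at the centre of the lens front, 131 mm above the worktop; its z axis is the line of sight, pointing up and to the stand's -x (the robot's side), 35 degrees (0.61 rad) from vertical. Fixed to the stand.
- focus (a point): The point where the centre of the vial's base must be: on the line of sight 100 mm in front of the lens, in free air about 213 mm above the worktop. Frame parallel to camera_head's.
- saline_loose_1: White plastic saline bottle, 111 mm tall, about 50 mm wide, standing loose behind the warmer; leave alone.
- saline_loose_2: White plastic saline bottle, 111 mm tall, about 50 mm wide, standing loose behind the warmer; leave alone.
- well (a point): Centre of the top face of the aluminium block in the well (warmer x 0, y 78, z 58 mm; frame parallel to the warmer's). Round it four round blind pockets, 41 mm wide, 28 mm deep (floors at z 30 mm), centred 26 mm from it along warmer x and 34 mm along y, both ways.
Not all that is in view belongs to the job. There is more than one size of the camera_stand; the job needs the larger.

How it is judged:
By the outcome, as a careful person would: the job done as asked, in the order asked, and still so for the second after the job is handed in, while the arm keeps its last pose, push and grip.
It also fails if it takes over 64 s, if anything falls off the work surface, if the arm or the gripper's body presses on something with over 40 N, if the wrist force passes 120 N, or if a joint passes its speed limit or range.

## Robot

A 6-joint arm with a two-finger parallel gripper is mounted at the origin on a cart in front of the work surface, level with it; the furniture and walls round the work are solid. World frame = base frame: x ahead of the robot, y to its left, z up, the work surface at z = 0. Lengths are in m, angles in rad, forces in N, time in s.
With the tool pointing down it reaches from about 0.3 to 0.875 m from the base axis. Payload 6.4 kg.
Tool frame: the origin (TCP) lies at the very end of the fingers, on their centre line; the grasp point (between the pads) lies 19 mm behind it; z points along the fingers, y is the line along which they close (so a half turn about z gives the same grasp; the last joint's range is limited). The gripper opens to 85 mm and grips with 20 to 120 N. Pads are 22 mm wide; open, the fingers measure 114 mm over their backs; the gripper's body (76 mm by 85 mm) begins 54 mm behind the grasp point. The pads swing forward as they close: fully open they stand 13 mm farther back than shut.
Start: joints at [-1.535, 0.181, 1.607, -0, 1.354, -0.206], TCP at [0.138, -0.558, 0.231] pointing down, gripper open.
Joint ranges: [-2.99, 2.99], [-0.89, 2.07], [0.3, 2.58], [-1.14, 4.28], [0, 2.63], [-3.12, 3.12]. Speed limits (rad/s): [2.57, 2.57, 3.01, 3.14, 3.14, 3.14].

## Interface

Orientations are given as a unit quaternion [w, x, y, z].
In Python, from bench import ctrl gives the robot as it stands.
- The arm moves only by the tool jog_arm, never from a script. Its argument "series" is a list that holds one entry, the list of rows, each a list of 7 numbers: the shift along the tool's x, y, z in mm, then the turn, a rotation vector about the tool's x, y, z in rad, then the finger opening in mm, from 0 to 85.4. In form: [[[tx, ty, tz, rx, ry, rz, gripper], ...]]. A call has exactly 10 rows; each row shifts and turns the commanded pose from where the row before left it, along the tool's axes as they then stand; what a row does not reach is not made up. A row lasts 1/10 s, in which the tool goes at most 50 mm and 8.59 degrees, less where a joint would pass 70% of its speed; a pose out of reach is approached as far as the arm can. A call with a gripper value outside its range is refused whole. The fingers move at their own pace and stop on an object; the grip force is fixed at half the most. Time passes only in rows, so rows that do not move let the fingers close, or fill a call up. It gives the time, the measured TCP pose, the force, the opening and the grip force at its end, in the units of the state.
- ctrl.get_obs(): the state, without advancing time (a new reading comes with each control period).
- ctrl.camera(name): name is "side" or "top" or "wrist"; returns a dict with "frame" (420x560x3 uint8, blue, green, red), "z_map" (420x560 float32, m along the optical axis (not along the pixel's ray), 0 where there is no reading), "fx", "fy", "cx", "cy" (pixels), "k1" (the pictures are not rectified: a ray, as slopes to the right and down, at radius r is drawn at 1 + k1 r^2 times it, then the intrinsics apply), "xyz" and "rotation" of the camera in the world. Camera axes: x right, y down, z forward; pixel columns grow to the right and rows downward; lengths in m; the calibration is good to about 2 mm. A picture is of the moment at which its call begins.
- ctrl.hand_in(): hands the job in; it is judged then, once.
The state is a dict: "time_s": time; "q": joint angles; "dq": joint speeds; "joint_efforts": joint torques, N m; "eef_pos": TCP position; "eef_rot": TCP orientation; "wrist_force": force on the tool from outside, world axes, zero at the start; "torque": the same for the moment, N m; "opening": opening from 0.0 (shut) to 1.0 (fully open); "grasp_force": force on a finger pad.
Only numpy, scipy, OpenCV 4.12 (cv2) and the standard library are available. Lean on these libraries where they do the work, as an engineer would, in place of code of your own. Each camera call takes 0.05 s, during which the arm holds its last target. There are 200 camera calls.

## Working session

There is one attempt and no reset: what is moved stays moved. The work goes in short steps, Python scripts to look and compute and a tool call to move; the robot and the scene stay as the last step left them, time stands still between calls to the robot, and variables do not carry over. Pictures are saved under pics/ and viewed, at most 10 in all, crops included, and the job is handed in when it is done.

Besides the shell and the picture viewer there is one more tool, called after ">>>" as a command line: name --argument value ..., lists and objects as JSON in quotes. jog_arm: Moves the arm, as the interface text tells. Its arguments: {"type":"object","properties":{"series":{"type":"array"}},"required":["series"]}

```bash
mkdir -p pics; ls
cat > h.py <<'E'
import numpy as np, cv2
from scipy.spatial.transform import Rotation as R
from bench import ctrl
def cam(n):
    c=ctrl.camera(n); r=np.array(c["rotation"],float)
    c["Rm"]=r if r.shape==(3,3) else R.from_quat(np.r_[r[1:],r[0]]).as_matrix()
    c["p"]=np.array(c["xyz"]); return c
def rays(c,uv):
    uv=np.atleast_2d(uv).astype(float)
    K=np.array([[c["fx"],0,c["cx"]],[0,c["fy"],c["cy"]],[0,0,1]])
    n=cv2.undistortPoints(uv.reshape(-1,1,2),K,np.array([c["k1"],0,0,0.])).reshape(-1,2)
    return np.c_[n,np.ones(len(n))]@c["Rm"].T
def onplane(c,uv,z):
    d=rays(c,uv); return c["p"]+d*((z-c["p"][2])/d[:,2])[:,None]
def cloud(c):
    h,w=c["z_map"].shape; u,v=np.meshgrid(np.arange(w),np.arange(h))
    d=rays(c,np.c_[u.ravel(),v.ravel()]).reshape(h,w,3)
    return c["p"]+d*c["z_map"][...,None]
E
python3 - <<'E'
from h import *
for n in ["side","top"]:
    c=cam(n); cv2.imwrite(f"pics/{n}0.png",c["frame"]); np.savez(f"{n}0.npz",**c)
    print(n,c["p"],c["Rm"].round(3).tolist(),c["fx"],c["k1"])
o=ctrl.get_obs(); print({k:np.round(v,3).tolist() for k,v in o.items()})
E
```

```text
pics
side [0.62512253 0.82126691 0.49485676] [[-0.996, 0.04, -0.083], [0.092, 0.387, -0.918], [-0.005, -0.921, -0.389]] 403.6972191560391 0.031187692627218773
top [0.26315978 0.00764273 1.48499405] [[-0.018, -0.978, 0.206], [-1.0, 0.019, -0.0], [-0.003, -0.206, -0.979]] 513.3837928077106 -0.08695287573542318
{'time_s': 0.1, 'q': [-1.535, 0.181, 1.608, -0.0, 1.354, -0.206], 'dq': [-0.001, -0.0, -0.004, -0.002, 0.001, -0.0], 'joint_efforts': [0.0, -44.588, -35.224, -0.0, 0.004, -0.0], 'eef_pos': [0.138, -0.558, 0.23], 'eef_rot': [-0.001, 0.993, 0.121, 0.0], 'wrist_force': [0.293, 0.047, -0.263], 'torque': [-0.016, -0.044, -0.002], 'grasp_force': 0.0, 'opening': 0.997}
```

View pics/side0.png

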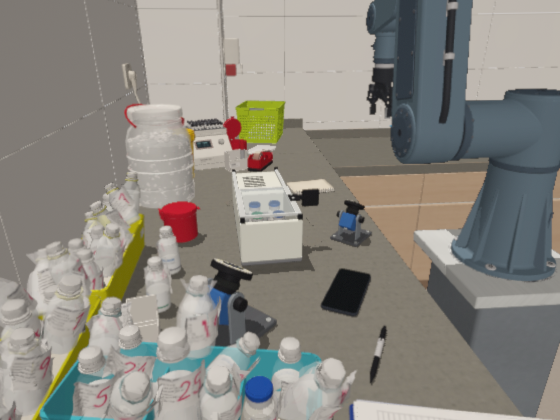

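View pics/top0.png

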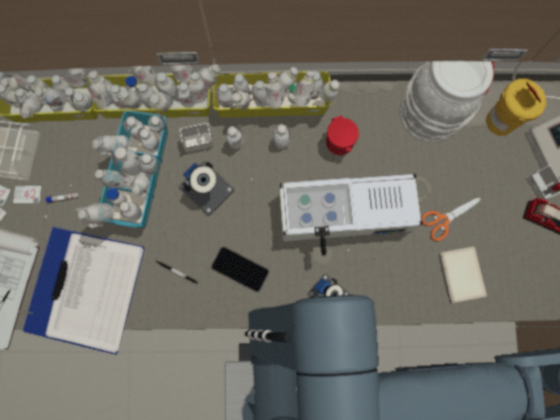

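The side view shows the warmer at (265,215) with its grip at (311,197), the larger camera at (230,300) and a small one at (350,220). In the top view the warmer is at (350,205) with its grip at (323,240), the larger camera at (205,185) and the small one at (328,290).

Vial candidates in the top view are the caps at (305,200), (331,199), (306,217) and (331,217). The green-looking one is (305,200). I'll check it in a crop.

Run:
```python
from h import *
t=dict(np.load("top0.npz")); s=dict(np.load("side0.npz"))
for c in (t,s):
    for k in("fx","fy","cx","cy","k1"): c[k]=float(c[k])
a=cv2.resize(t["frame"][165:265,265:430],None,fx=4.8,fy=4.8,interpolation=2)[:, :792]
b=cv2.resize(np.hstack([t["frame"][150:220,170:240]]),(300,300),interpolation=2)
d=cv2.resize(s["frame"][250:350,190:290],(300,300),interpolation=2)
e=cv2.resize(s["frame"][160:270,220:330],(300,300),interpolation=2)
cv2.imwrite("pics/warm.png",cv2.resize(a,(800,485)))
cv2.imwrite("pics/cam.png",np.hstack([b,d])); cv2.imwrite("pics/sidew.png",e)
hsv=cv2.cvtColor(t["frame"],cv2.COLOR_BGR2HSV)
sub=np.zeros(hsv.shape[:2],bool); sub[190:230,290:345]=1
for nm,lo,hi in(("green",40,90),("blue",98,125)):
    m=((hsv[...,0]>=lo)&(hsv[...,0]<=hi)&(hsv[...,1]>55)&sub).astype(np.uint8)
    n,l,st,ce=cv2.connectedComponentsWithStats(m)
    for i in range(1,n):
        if st[i,4]>12: print(nm,st[i,4],ce[i].round(1),onplane(t,ce[i],.108).round(3))
P=cloud(t)
# warmer top-level points
m=(P[...,2]>.1)&(P[...,2]<.16); m[:, :270]=0; m[:,430:]=0; m[:170]=0; m[250:]=0
q=P[m]; print("warmer pts",len(q),np.percentile(q[:,2],[5,25,50,75,95]).round(3))
r=cv2.minAreaRect((q[:,:2]*1000).astype(np.float32)); print(r)
# white ring, top view
m=np.zeros(m.shape,bool); m[160:200,185:222]=1
q=P[m&(P[...,2]>.1)]; w=t["frame"][m&(P[...,2]>.1)].min(1)
print("ring",len(q),q.min(0).round(3),q.max(0).round(3)); q2=q[w>150]; print(len(q2),q2.mean(0).round(3))
if len(q2)>10:
    print(np.linalg.svd(q2-q2.mean(0))[1:][1].round(3).tolist())
```

```text
green 43 [304.6 199.1] [[ 0.588 -0.073  0.108]]
blue 53 [329.4 197.5] [[ 0.592 -0.142  0.108]]
blue 54 [331.4 215.5] [[ 0.541 -0.145  0.108]]
blue 53 [306.4 217.5] [[ 0.536 -0.077  0.108]]
warmer pts 7340 [0.111 0.115 0.123 0.128 0.132]
((544.5601196289062, -198.48570251464844), (192.72775268554688, 381.40045166015625), 3.4607186317443848)
ring 663 [0.263 0.008 0.1  ] [0.703 0.26  1.485]
320 [0.644 0.205 0.133]
[[-0.181, -0.836, -0.519], [0.903, -0.349, 0.248], [-0.389, -0.424, 0.818]]
```

View pics/warm.png

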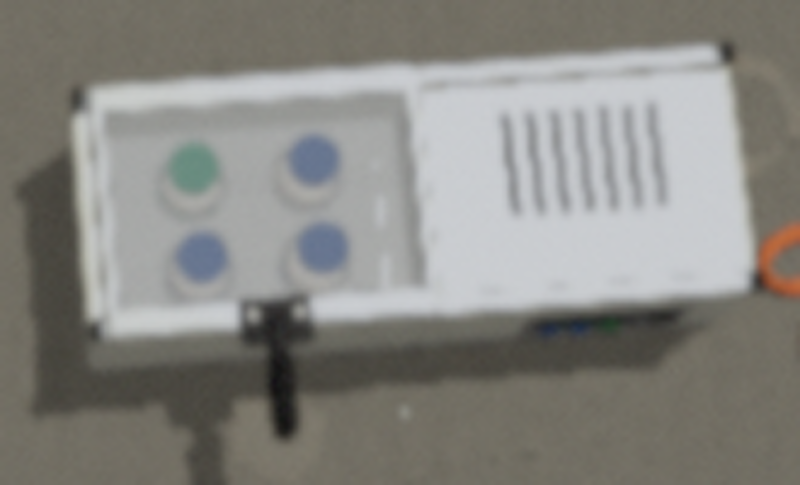

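View pics/cam.png

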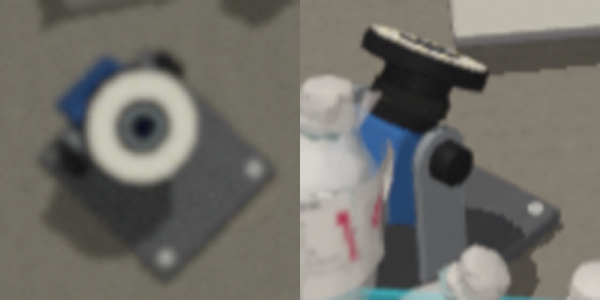

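The warmer crop shows one green cap, at back-left (top pixel 305,199), and three blue ones. The guard looks a little ajar, with its blade at about (323,244). The camera crop shows the larger camera's ring at (203,180), leaning towards the robot and to its right.

```bash
cat >> h.py <<'E'
def ld(n):
    c=dict(np.load(n+".npz"))
    for k in("fx","fy","cx","cy","k1"): c[k]=float(c[k])
    return c
def tool():
    o=ctrl.get_obs(); q=o["eef_rot"]; return np.array(o["eef_pos"]),R.from_quat([q[1],q[2],q[3],q[0]]),o
def go(tp,tR=None):
    "rotation first (tool rotvec), then translation in tool axes after that rotation (mm)"
    p,r,_=tool(); tR=r if tR is None else tR
    print("rot",(r.inv()*tR).as_rotvec().round(4),"then shift",(1000*tR.inv().apply(np.array(tp)-p)).round(1))
E
python3 - <<'E'
from h import *
t=ld("top0"); s=ld("side0"); P=cloud(t); S=cloud(s)
hsv=cv2.cvtColor(t["frame"],cv2.COLOR_BGR2HSV)
v={k:onplane(t,x,.108)[0] for k,x in dict(g=(304.6,199.1),b1=(329.4,197.5),b2=(331.4,215.5),b3=(306.4,217.5)).items()}
W=np.mean(list(v.values()),0); yv=(v['g']+v['b3']-v['b1']-v['b2'])[:2]; xv=(v['g']+v['b1']-v['b3']-v['b2'])[:2]
ya=np.arctan2(-yv[0],yv[1]); xa=np.arctan2(xv[1],xv[0]); print("well",W,"yaw",ya,xa)
# depth edge of warmer top (front/back lines) for yaw
m=(P[...,2]>.105)&(P[...,2]<.135); m[:,:270]=0; m[:,430:]=0; m[:170]=0; m[235:]=0
m=cv2.morphologyEx(m.astype(np.uint8),cv2.MORPH_OPEN,np.ones((9,9)))>0
r=cv2.minAreaRect((P[m][:,:2]*1000).astype(np.float32)); print(r, P[m][:,:2].mean(0))
# grip blade: dark pixels above .135 near expected
m=(t["frame"].max(2)<70)&(P[...,2]>.135)&(P[...,2]<.165); m[:225]=0; m[265:]=0; m[:,300:]&=True; m[:,:300]=0; m[:,350:]=0
q=P[m]; print("grip",len(q),q.min(0).round(3),q.max(0).round(3),np.median(q,0).round(3)); vv,uu=np.nonzero(m); print(uu.min(),uu.max(),vv.min(),vv.max(), onplane(t,(np.median(uu),np.median(vv)),.15))
# small camera
m=np.zeros(m.shape,bool); m[275:300,305:350]=1; q=P[m&(P[...,2]>.03)&(P[...,2]<.2)]
if len(q):print("small",q.min(0).round(3),q.max(0).round(3))
# ring
roi=np.zeros(m.shape,bool); roi[162:198,186:222]=1
m=(roi&(t["frame"].min(2)>130)).astype(np.uint8); c,_=max([(x,cv2.contourArea(x)) for x in cv2.findContours(m,0,2)[0]],key=lambda a:a[1])
e=cv2.fitEllipse(c); print("ell",e,onplane(t,e[0],.131))
k=cv2.erode(m,np.ones((3,3)))>0
for nm,q in(("top",P[k]),):
    mu=np.median(q,0)
    for _ in range(4):
        q=q[np.abs((q-mu)@ (np.linalg.svd(q-mu,full_matrices=False)[2][2]))<.004]; mu=q.mean(0)
    n=np.linalg.svd(q-mu,full_matrices=False)[2][2]; n*=np.sign(n[2]); print(nm,len(q),mu.round(4),n.round(3),"tilt",np.degrees(np.arccos(n[2])),"az",np.degrees(np.arctan2(n[1],n[0])))
# plate
m=(P[...,2]>.007)&(P[...,2]<.018); rr=np.zeros(m.shape,bool); rr[150:220,170:240]=1; m&=rr
m=cv2.morphologyEx(m.astype(np.uint8),cv2.MORPH_OPEN,np.ones((3,3)))>0
print("plate",cv2.minAreaRect((P[m][:,:2]*1000).astype(np.float32)))
E
```

```text
well [ 0.56436292 -0.10920054  0.108     ] yaw 0.05482718828434609 0.06657973474371648
((568.2062377929688, -196.25875854492188), (145.60101318359375, 379.3465270996094), 3.250107526779175) [ 0.56902872 -0.19693678]
grip 119 [ 0.431 -0.131  0.135] [ 0.502 -0.096  0.157] [ 0.463 -0.115  0.146]
315 328 228 254 [[ 0.46180728 -0.1156475   0.15      ]]
small [ 0.327 -0.168  0.034] [ 0.375 -0.095  0.115]
ell ((202.7252960205078, 179.05628967285156), (24.37360191345215, 25.358108520507812), 37.738555908203125) [[0.64471118 0.20532884 0.131     ]]
top 187 [0.6449 0.2048 0.133 ] [-0.393 -0.427  0.814] tilt 35.48630177534473 az -132.6383033613984
plate ((648.5774536132812, 211.80712890625), (127.18197631835938, 111.31063079833984), 44.39603042602539)
```

>>> jog_arm --series '[[[0, 0, 0, 0, 0, 0.092, 85], [0, 0, 0, 0, 0, 0.092, 85], [28, -35, 0, 0, 0, 0, 85], [28, -35, 0, 0, 0, 0, 85], [28, -35, 0, 0, 0, 0, 85], [28, -35, 0, 0, 0, 0, 85], [28, -35, 0, 0, 0, 0, 85], [28, -35, 0, 0, 0, 0, 85], [28, -35, 0, 0, 0, 0, 85], [28, -35, 0, 0, 0, 0, 85]]]'

```text
time_s: 1.1
eef_pos: [0.3457, -0.264, 0.2311]
eef_rot: [-0.0, 1.0, 0.029, 0.0]
wrist_force: [-0.1, 0.9, -0.7]
opening: 0.997
grasp_force: 0.0
```

```bash
cat >> h.py <<'E'
def down(yaw): return R.from_matrix(np.array([[np.cos(yaw),np.sin(yaw),0],[np.sin(yaw),-np.cos(yaw),0],[0,0,-1]]))
E
python3 -c "
from h import *
print(tool()[:1]);go([.4475,-.120,.2],down(.058))"
```

```text
(array([ 0.34571012, -0.2640239 ,  0.23111053]),)
rot [-0.0001 -0.     -0.0006] then shift [ 110.  -137.9   31.1]
```

>>> jog_arm --series '[[[27, -34, 0, 0, 0, 0, 85], [27, -34, 0, 0, 0, 0, 85], [28, -35, 0, 0, 0, 0, 85], [28, -35, 0, 0, 0, 0, 85], [0, 0, 10, 0, 0, 0, 85], [0, 0, 10, 0, 0, 0, 85], [0, 0, 10, 0, 0, 0, 85], [0, 0, 0, 0, 0, 0, 85], [0, 0, 0, 0, 0, 0, 85], [0, 0, 0, 0, 0, 0, 85]]]'

```text
time_s: 2.1
eef_pos: [0.4469, -0.1227, 0.2016]
eef_rot: [0.0, 1.0, 0.028, 0.0]
wrist_force: [0.0, 0.2, 0.2]
opening: 0.998
grasp_force: 0.0
```

```bash
python3 -c "
from h import *
print(tool()[0]);go([.4475,-.120,.118],down(.058))
c=cam('wrist');cv2.imwrite('pics/w1.png',c['frame'])
P=cloud(c);m=(c['frame'].max(2)<60)&(P[...,2]>.14)&(P[...,2]<.16)
q=P[m];print(len(q),np.percentile(q,[2,50,98],axis=0).round(3))
"
```

```text
[ 0.44690385 -0.1226809   0.20164813]
rot [ 0.0004 -0.0005 -0.002 ] then shift [ 0.8 -2.6 83.6]
999 [[ 0.434 -0.122  0.144]
 [ 0.455 -0.117  0.149]
 [ 0.474 -0.111  0.151]]
```

View pics/w1.png

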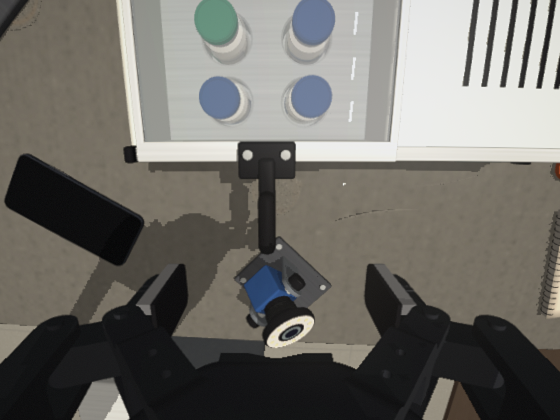

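The wrist view shows the black blade at (267,210) between the open fingers (165,295 and 385,295). The green cap is at (216,20).

>>> jog_arm --series '[[[4, -6, 4, 0, 0, 0, 85], [0, 0, 20, 0, 0, 0, 85], [0, 0, 20, 0, 0, 0, 85], [0, 0, 20, 0, 0, 0, 85], [0, 0, 15, 0, 0, 0, 85], [0, 0, 5, 0, 0, 0, 60], [0, 0, 0, 0, 0, 0, 25], [0, 0, 0, 0, 0, 0, 3], [0, 0, 0, 0, 0, 0, 3], [0, 0, 0, 0, 0, 0, 3]]]'

```text
time_s: 3.15
eef_pos: [0.4513, -0.1158, 0.1181]
eef_rot: [0.001, 1.0, 0.029, 0.001]
wrist_force: [0.4, -4.9, 3.3]
opening: 0.139
grasp_force: 5.5
```

>>> jog_arm --series '[[[0, 0, 0, 0, 0, 0, 3], [0, 0, 0, 0, 0, 0, 3], [0, 10, 0, 0, 0, 0, 3], [0, 20, 0, 0, 0, 0, 3], [0, 28, 0, 0, 0, 0, 3], [0, 28, 0, 0, 0, 0, 3], [0, 28, 0, 0, 0, 0, 3], [0, 28, 0, 0, 0, 0, 3], [0, 20, 0, 0, 0, 0, 3], [0, 8, 0, 0, 0, 0, 3]]]'

```text
time_s: 4.15
eef_pos: [0.461, -0.2873, 0.1182]
eef_rot: [0.001, 1.0, 0.028, 0.001]
wrist_force: [-0.6, 2.0, 8.6]
opening: 0.133
grasp_force: 60.3
```

>>> jog_arm --series '[[[0, 2, 0, 0, 0, 0, 3], [0, 2, 0, 0, 0, 0, 3], [0, 2, 0, 0, 0, 0, 3], [0, 2, 0, 0, 0, 0, 3], [0, 1, 0, 0, 0, 0, 3], [0, 0, 0, 0, 0, 0, 3], [0, 0, 0, 0, 0, 0, 3], [0, 0, 0, 0, 0, 0, 3], [0, 0, 0, 0, 0, 0, 3], [0, 0, 0, 0, 0, 0, 3]]]'

```text
time_s: 5.15
eef_pos: [0.4614, -0.2943, 0.1182]
eef_rot: [0.001, 1.0, 0.029, 0.0]
wrist_force: [-0.5, -0.2, 7.3]
opening: 0.133
grasp_force: 60.0
```

>>> jog_arm --series '[[[0, 1, 0, 0, 0, 0, 3], [0, 1, 0, 0, 0, 0, 3], [0, 1, 0, 0, 0, 0, 3], [0, 1, 0, 0, 0, 0, 3], [0, 1, 0, 0, 0, 0, 3], [0, 0.5, 0, 0, 0, 0, 3], [0, 0, 0, 0, 0, 0, 3], [0, 0, 0, 0, 0, 0, 3], [0, 0, 0, 0, 0, 0, 3], [0, 0, 0, 0, 0, 0, 3]]]'

```text
time_s: 6.15
eef_pos: [0.4617, -0.2994, 0.1182]
eef_rot: [0.0, 1.0, 0.029, 0.0]
wrist_force: [-1.9, 1.4, 8.1]
opening: 0.126
grasp_force: 60.2
```

>>> jog_arm --series '[[[0, 0.5, 0, 0, 0, 0, 3], [0, 0.5, 0, 0, 0, 0, 3], [0, 0.5, 0, 0, 0, 0, 3], [0, 0.5, 0, 0, 0, 0, 3], [0, 0, 0, 0, 0, 0, 3], [0, 0, 0, 0, 0, 0, 3], [0, 0, 0, 0, 0, 0, 3], [0, 0, 0, 0, 0, 0, 3], [0, 0, 0, 0, 0, 0, 3], [0, 0, 0, 0, 0, 0, 3]]]'

```text
time_s: 7.15
eef_pos: [0.4616, -0.2994, 0.1182]
eef_rot: [-0.002, 1.0, 0.029, -0.0]
wrist_force: [-2.4, 9.7, 13.1]
opening: 0.131
grasp_force: 60.9
```

>>> jog_arm --series '[[[0, 0, 0, 0, 0, 0, 40], [0, 0, 0, 0, 0, 0, 54], [0, 0, -10, 0, 0, 0, 54], [0, 0, -35, 0, 0, 0, 54], [0, 0, -35, 0, 0, 0, 54], [28, -43, 0, 0, 0, 0, 54], [28, -43, 0, 0, 0, 0, 54], [28, -44, 0, 0, 0, 0, 54], [28, -44, 0, 0, 0, 0, 54], [27, -44, 0, 0, 0, 0, 54]]]'

```text
time_s: 8.15
eef_pos: [0.5843, -0.0819, 0.1981]
eef_rot: [0.0, 1.0, 0.029, 0.0]
wrist_force: [1.9, -0.2, -0.7]
opening: 0.632
grasp_force: 0.0
```

Run:
```python
from h import *
p,r,o=tool(); print(p,o["opening"]); go([.5875,-.0734,.06],down(.058))
c=cam('wrist');cv2.imwrite('pics/w2.png',c['frame'])
P=cloud(c);h=cv2.cvtColor(c['frame'],cv2.COLOR_BGR2HSV)
m=(h[...,0]>65)&(h[...,0]<90)&(h[...,1]>60)&(abs(P[...,2]-.108)<.006)
q=P[m];print(len(q),np.percentile(q,[1,50,99],axis=0).round(4),q.mean(0))
if len(q): print(cv2.minEnclosingCircle((q[:,:2]*1000).astype(np.float32)))
t=cam('top');cv2.imwrite('pics/t2.png',cv2.resize(t["frame"][165:265,265:430],(792,480)))
```

```text
[ 0.58429646 -0.08193347  0.19808389] 0.6324329511962513
rot [ 0.0005 -0.0008 -0.0008] then shift [  3.7  -8.3 138.1]
1078 [[ 0.5752 -0.0868  0.1043]
 [ 0.5897 -0.073   0.1074]
 [ 0.6035 -0.0594  0.1091]] [ 0.58969465 -0.07302443  0.10734803]
((588.9275512695312, -72.77645874023438), 15.151961326599121)
```

View pics/w2.png

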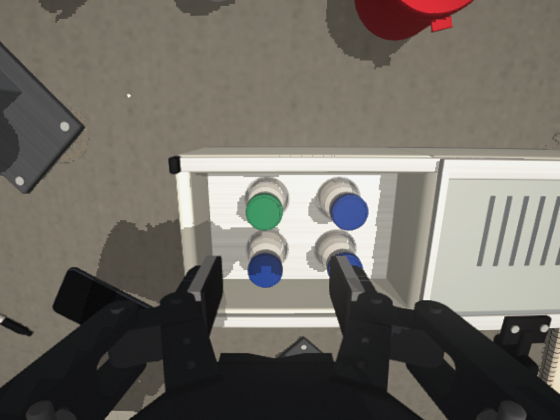

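The wrist view shows the guard open over the deck at right, with the green cap at (264,210) uncovered.

>>> jog_arm --series '[[[5, -8.6, 0, 0, 0, 0, 54], [0, 0, 25, 0, 0, 0, 54], [0, 0, 25, 0, 0, 0, 54], [0, 0, 25, 0, 0, 0, 54], [0, 0, 25, 0, 0, 0, 54], [0, 0, 20, 0, 0, 0, 54], [0, 0, 12, 0, 0, 0, 54], [0, 0, 5, 0, 0, 0, 54], [0, 0, 0, 0, 0, 0, 54], [0, 0, 0, 0, 0, 0, 54]]]'

```text
time_s: 9.25
eef_pos: [0.5887, -0.0755, 0.0613]
eef_rot: [0.001, 1.0, 0.029, 0.001]
wrist_force: [-0.2, -3.5, -0.5]
opening: 0.632
grasp_force: 0.0
```

>>> jog_arm --series '[[[0, 0, 0, 0, 0, 0, 48], [0, 0, 0, 0, 0, 0, 44], [0, 0, 0, 0, 0, 0, 41], [0, 0, 0, 0, 0, 0, 38], [0, 0, 0, 0, 0, 0, 30], [0, 0, 0, 0, 0, 0, 25], [0, 0, 0, 0, 0, 0, 25], [0, 0, 0, 0, 0, 0, 25], [0, 0, 0, 0, 0, 0, 25], [0, 0, 0, 0, 0, 0, 25]]]'

```text
time_s: 10.25
eef_pos: [0.5884, -0.0745, 0.0608]
eef_rot: [-0.0, 1.0, 0.029, 0.0]
wrist_force: [-0.5, 1.1, 5.7]
opening: 0.389
grasp_force: 60.1
```

>>> jog_arm --series '[[[0, 0, -2, 0, 0, 0, 25], [0, 0, -3, 0, 0, 0, 25], [0, 0, -5, 0, 0, 0, 25], [0, 0, -5, 0, 0, 0, 25], [0, 0, 0, 0, 0, 0, 25], [0, 0, 0, 0, 0, 0, 25], [0, 0, 0, 0, 0, 0, 25], [0, 0, 0, 0, 0, 0, 25], [0, 0, 0, 0, 0, 0, 25], [0, 0, 0, 0, 0, 0, 25]]]'

```text
time_s: 11.25
eef_pos: [0.5878, -0.0745, 0.0751]
eef_rot: [-0.0, 1.0, 0.029, -0.0]
wrist_force: [0.5, 0.6, -1.3]
opening: 0.39
grasp_force: 59.7
```

Run:
```python
from h import *
c=cam('wrist');P=cloud(c);h=cv2.cvtColor(c['frame'],cv2.COLOR_BGR2HSV)
m=(h[...,0]>65)&(h[...,0]<90)&(h[...,1]>80)&(P[...,2]>.08)&(P[...,2]<.2)
q=P[m];print(tool()[0],len(q)); 
if len(q): print(np.percentile(q,[2,50,98],axis=0).round(4))
s=cam('side'); cv2.imwrite('pics/s3.png',np.hstack([cv2.resize(s["frame"][150:250,210:340],(400,308),interpolation=2),cv2.resize(c['frame'],(400,308))]))
```

```text
[ 0.58784383 -0.07457219  0.07518438] 4904
[[ 0.5768 -0.0893  0.1166]
 [ 0.5918 -0.0757  0.1218]
 [ 0.6039 -0.0625  0.1231]]
```

View pics/s3.png

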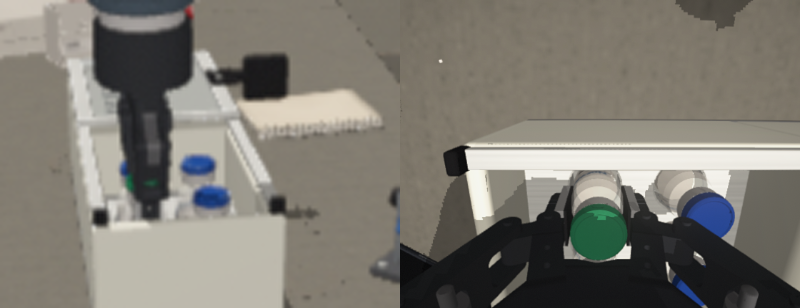

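The side and wrist views show the green vial (wrist inset 598,235) held between the pads and lifted 14 mm with the tool. The blue vials are undisturbed.

>>> jog_arm --series '[[[0, 0, -15, 0, 0, 0, 25], [0, 0, -25, 0, 0, 0, 25], [0, 0, -30, 0, 0, 0, 25], [0, 0, -30, 0, 0, 0, 25], [0, 0, -25, 0, 0, 0, 25], [-10, 20, 0, 0, 0, 0, 25], [-18, 37, 0, 0, 0, 0, 25], [-18, 37, 0, 0, 0, 0, 25], [-18, 37, 0, 0, 0, 0, 25], [-18, 37, 0, 0, 0, 0, 25]]]'

```text
time_s: 12.35
eef_pos: [0.5152, -0.2484, 0.2018]
eef_rot: [0.0, 1.0, 0.029, 0.001]
wrist_force: [0.4, 0.6, -1.1]
opening: 0.39
grasp_force: 59.8
```

>>> jog_arm --series '[[[-18, 37, 0, 0, 0, 0, 25], [-18, 37, 0, 0, 0, 0, 25], [-15, 29, 0, 0, 0, 0, 25], [-9, 19, 0, 0, 0, 0, 25], [0, 0, 0, 0, 0, 0, 25], [0, 0, 20, 0, 0, 0, 25], [0, 0, 25, 0, 0, 0, 25], [0, 0, 20, 0, 0, 0, 25], [0, 0, 9, 0, 0, 0, 25], [0, 0, 0, 0, 0, 0, 25]]]'

```text
time_s: 13.35
eef_pos: [0.4627, -0.371, 0.1255]
eef_rot: [-0.001, 1.0, 0.029, -0.001]
wrist_force: [-1.2, 0.6, -1.1]
opening: 0.387
grasp_force: 59.8
```

Run:
```python
from h import *
p,r,o=tool();print(p,o["opening"],o["grasp_force"],np.round(o["wrist_force"],1))
l=R.from_rotvec([0,0,-.058]).apply(p-[.568,-.1867,0]); print("local",l.round(4))
c=cam('wrist');cv2.imwrite('pics/w4.png',c['frame'])
```

```text
[ 0.46271498 -0.3709556   0.1254801 ] 0.38749439973632527 59.84338524285704 [-1.2  0.6 -1.1]
local [-0.1158 -0.1778  0.1255]
```

View pics/w4.png

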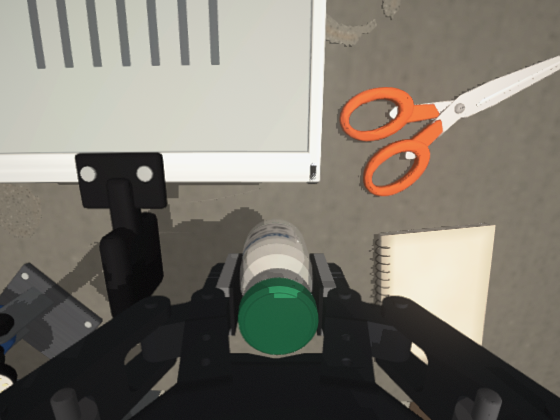

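The wrist view shows the green vial at (277,315) held upright, and the blade at (130,240) to its left, ready to be pushed.

>>> jog_arm --series '[[[0, -8, 0, 0, 0, 0, 25], [0, -8, 0, 0, 0, 0, 25], [0, -10, 0, 0, 0, 0, 25], [0, -20, 0, 0, 0, 0, 25], [0, -25, 0, 0, 0, 0, 25], [0, -25, 0, 0, 0, 0, 25], [0, -25, 0, 0, 0, 0, 25], [0, -25, 0, 0, 0, 0, 25], [0, -20, 0, 0, 0, 0, 25], [0, -10, 0, 0, 0, 0, 25]]]'

```text
time_s: 14.4
eef_pos: [0.4528, -0.195, 0.127]
eef_rot: [0.0, 1.0, 0.03, 0.001]
wrist_force: [0.4, -1.6, -0.4]
opening: 0.388
grasp_force: 63.5
```

```bash
cat > g.py <<'E'
from h import *
p,r,o=tool(); l=R.from_rotvec([0,0,-.058]).apply(p-[.568,-.1867,0]); print("local",l.round(4),np.round(o["wrist_force"],1))
c=cam('wrist');P=cloud(c);m=(c['frame'].max(2)<60)&(P[...,2]>.14)&(P[...,2]<.153)
L=R.from_rotvec([0,0,-.058]).apply(P[m]-[.568,-.1867,0]); L=L[(L[:,0]>-.14)&(L[:,0]<-.1)&(L[:,1]>l[1]+.02)&(L[:,1]<l[1]+.1)]
print(len(L), L and 0 if len(L)==0 else np.percentile(L,[2,50,98],axis=0).round(4))
cv2.imwrite('pics/g.png',c['frame'])
E
python3 g.py
```

```text
local [-0.1154 -0.0016  0.127 ] [ 0.4 -1.6 -0.4]
1056 [[-0.1193  0.0233  0.1411]
 [-0.1082  0.0325  0.1494]
 [-0.1003  0.0393  0.1516]]
```

>>> jog_arm --series '[[[0, -6, 0, 0, 0, 0, 25], [0, -6, 0, 0, 0, 0, 25], [0, -6, 0, 0, 0, 0, 25], [0, -6, 0, 0, 0, 0, 25], [0, -5, 0, 0, 0, 0, 25], [0, -2, 0, 0, 0, 0, 25], [0, -1, 0, 0, 0, 0, 25], [0, -1, 0, 0, 0, 0, 25], [0, -1, 0, 0, 0, 0, 25], [0, 0, 0, 0, 0, 0, 25]]]'

```text
time_s: 15.45
eef_pos: [0.4508, -0.1626, 0.1263]
eef_rot: [-0.0, 1.0, 0.029, 0.0]
wrist_force: [1.2, -0.8, -0.3]
opening: 0.389
grasp_force: 62.9
```

```bash
python3 g.py
```

```text
local [-0.1156  0.0308  0.1263] [ 1.2 -0.8 -0.3]
1065 [[-0.119   0.0556  0.1408]
 [-0.1082  0.0649  0.1493]
 [-0.1004  0.0718  0.1515]]
```

>>> jog_arm --series '[[[0, -1, 0, 0, 0, 0, 25], [0, -1, 0, 0, 0, 0, 25], [0, -1, 0, 0, 0, 0, 25], [0, -1, 0, 0, 0, 0, 25], [0, -0.7, 0, 0, 0, 0, 25], [0, -0.7, 0, 0, 0, 0, 25], [0, -0.6, 0, 0, 0, 0, 25], [0, 0, 0, 0, 0, 0, 25], [0, 0, 0, 0, 0, 0, 25], [0, 0, 0, 0, 0, 0, 25]]]'

```text
time_s: 16.5
eef_pos: [0.4503, -0.1565, 0.1262]
eef_rot: [-0.0, 1.0, 0.029, -0.0]
wrist_force: [0.7, -0.8, -1.1]
opening: 0.387
grasp_force: 62.5
```

>>> jog_arm --series '[[[0, -0.7, 0, 0, 0, 0, 25], [0, -0.7, 0, 0, 0, 0, 25], [0, -0.6, 0, 0, 0, 0, 25], [0, -0.5, 0, 0, 0, 0, 25], [0, -0.5, 0, 0, 0, 0, 25], [0, 0, 0, 0, 0, 0, 25], [0, 0, 0, 0, 0, 0, 25], [0, 0, 0, 0, 0, 0, 25], [0, 0, 0, 0, 0, 0, 25], [0, 0, 0, 0, 0, 0, 25]]]'

```text
time_s: 17.5
eef_pos: [0.4502, -0.1536, 0.1262]
eef_rot: [-0.0, 1.0, 0.029, -0.0]
wrist_force: [1.0, -1.1, -1.1]
opening: 0.389
grasp_force: 62.6
```

```bash
python3 g.py
```

```text
local [-0.1157  0.0399  0.1262] [ 1.  -1.1 -1.1]
1068 [[-0.1191  0.0648  0.1409]
 [-0.1084  0.074   0.1493]
 [-0.1003  0.0808  0.1515]]
```

>>> jog_arm --series '[[[0, -0.6, 0, 0, 0, 0, 25], [0, -0.6, 0, 0, 0, 0, 25], [0, -0.6, 0, 0, 0, 0, 25], [0, -0.6, 0, 0, 0, 0, 25], [0, -0.6, 0, 0, 0, 0, 25], [0, 0, 0, 0, 0, 0, 25], [0, 0, 0, 0, 0, 0, 25], [0, 0, 0, 0, 0, 0, 25], [0, 0, 0, 0, 0, 0, 25], [0, 0, 0, 0, 0, 0, 25]]]'

```text
time_s: 18.55
eef_pos: [0.4501, -0.1515, 0.1263]
eef_rot: [0.001, 1.0, 0.029, 0.0]
wrist_force: [-0.8, -6.1, -4.8]
opening: 0.389
grasp_force: 66.2
```

>>> jog_arm --series '[[[0, -0.5, 0, 0, 0, 0, 25], [0, -0.5, 0, 0, 0, 0, 25], [0, 0, 0, 0, 0, 0, 25], [0, 0, 0, 0, 0, 0, 25], [0, 0, 0, 0, 0, 0, 25], [0, 0, 0, 0, 0, 0, 25], [0, 0, 0, 0, 0, 0, 25], [0, 0, 0, 0, 0, 0, 25], [0, 0, 0, 0, 0, 0, 25], [0, 0, 0, 0, 0, 0, 25]]]'

```text
time_s: 19.55
eef_pos: [0.4501, -0.1515, 0.1264]
eef_rot: [0.002, 1.0, 0.029, 0.0]
wrist_force: [-2.1, -10.5, -4.8]
opening: 0.389
grasp_force: 69.6
```

Run:
```python
from h import *
p,r,o=tool();print(p,np.round(o["wrist_force"],1))
az=np.radians(-133.5);n=np.array([np.sin(.6109)*np.cos(az),np.sin(.6109)*np.sin(az),np.cos(.6109)])
f=np.array([.6447,.2053,.131])+.1*n; print("n",n,"focus",f)
z=-n; z0=r.as_matrix()[:,2]
w=np.cross(z0,z); w*=np.arcsin(np.linalg.norm(w))/np.linalg.norm(w)
T=R.from_rotvec(w)*r; print("minimal rot; q6",np.round(o["q"],2))
tcp=f+.031*n; print("tcp",tcp); go(tcp,T); print((r.inv()*T).as_rotvec()/6)
print("yaw-only part: shift untilted to tcp", (1000*r.inv().apply(tcp-p)).round(1))
```

```text
[ 0.45011106 -0.15147495  0.12643691] [ -2.1 -10.5  -4.8]
n [-0.39484357 -0.4160783   0.81913211] focus [0.60521564 0.16369217 0.21291321]
minimal rot; q6 [-0.57  0.08  1.95 -0.    1.11  0.94]
tcp [0.59297549 0.15079374 0.23830631]
rot [ 0.4213  0.4455 -0.    ] then shift [ 165.2 -298.    90.5]
[ 7.02104735e-02  7.42483199e-02 -9.17810519e-19]
yaw-only part: shift untilted to tcp [ 160.1 -293.1 -112.8]
```

The guard is at its stop: the force rises with no further motion. I'll back off, lift and carry the vial over.

>>> jog_arm --series '[[[0, 8, 0, 0, 0, 0, 25], [0, 15, 0, 0, 0, 0, 25], [0, 0, -20, 0, 0, 0, 25], [0, 0, -35, 0, 0, 0, 25], [0, 0, -40, 0, 0, 0, 25], [0, 0, -40, 0, 0, 0, 25], [0, 0, -35, 0, 0, 0, 25], [0, 0, -10, 0, 0, 0, 25], [10, -20, 0, 0, 0, 0, 25], [18, -40, 0, 0, 0, 0, 25]]]'

```text
time_s: 20.55
eef_pos: [0.4758, -0.1128, 0.3057]
eef_rot: [0.0, 1.0, 0.027, -0.0]
wrist_force: [1.5, 0.9, -1.7]
opening: 0.387
grasp_force: 62.9
```

>>> jog_arm --series '[[[18, -40, 0, 0, 0, 0, 25], [18, -40, 0, 0, 0, 0, 25], [18, -40, 0, 0, 0, 0, 25], [18, -40, 0, 0, 0, 0, 25], [18, -40, 0, 0, 0, 0, 25], [10, -20, 0, 0, 0, 0, 25], [0, 0, 0, 0.07, 0.074, 0, 25], [0, 0, 0, 0.07, 0.074, 0, 25], [0, 0, 0, 0.07, 0.074, 0, 25], [0, 0, 0, 0, 0, 0, 25]]]'

```text
time_s: 21.55
eef_pos: [0.5614, 0.1131, 0.3038]
eef_rot: [-0.108, 0.988, 0.027, 0.106]
wrist_force: [-0.9, -0.2, -1.7]
opening: 0.39
grasp_force: 62.9
```

>>> jog_arm --series '[[[0, 0, 0, 0.07, 0.074, 0, 25], [0, 0, 0, 0.07, 0.074, 0, 25], [0, 0, 0, 0.07, 0.074, 0, 25], [0, 0, 0, 0, 0, 0, 25], [0, 0, 0, 0, 0, 0, 25], [0, 0, 0, 0, 0, 0, 25], [0, 0, 0, 0, 0, 0, 25], [0, 0, 0, 0, 0, 0, 25], [0, 0, 0, 0, 0, 0, 25], [0, 0, 0, 0, 0, 0, 25]]]'

```text
time_s: 22.55
eef_pos: [0.563, 0.1145, 0.3063]
eef_rot: [-0.213, 0.953, 0.028, 0.212]
wrist_force: [-0.3, -0.2, -0.1]
opening: 0.39
grasp_force: 62.9
```

Run:
```python
from h import *
p,r,o=tool();print(p,r.as_matrix()[:,2],np.round(o["q"],2))
W=cam('wrist');s=cam('side');t=cam('top')
np.savez('W5.npz',**W);np.savez('s5.npz',**s);np.savez('t5.npz',**t)
im=np.zeros((420,800,3),np.uint8)
im[:,:400]=cv2.resize(W['frame'],(400,300))[0:300][np.minimum(np.arange(420),299)]
im[:300,400:]=cv2.resize(s['frame'],(400,300));im[300:]=0
cv2.imwrite('pics/p5.png',np.vstack([im[:300],np.hstack([cv2.resize(t['frame'],(400,300)),cv2.resize(s['frame'][180:340,150:363],(400,300))])]))
# ring from the wrist depth
P=cloud(W); m=(W['frame'].min(2)>120)&(np.linalg.norm(P-[.6447,.2053,.131],axis=2)<.042)
q=P[m]; print("ring",len(q))
if len(q)>50:
    mu=q.mean(0); n=np.linalg.svd(q-mu,full_matrices=False)[2][2]; n*=np.sign(n[2]); print(mu,n,np.degrees([np.arccos(n[2]),np.arctan2(n[1],n[0])]))
```

```text
[0.56298884 0.11450974 0.30634474] [ 0.3930752   0.41776994 -0.81912158] [-0.32 -0.16  1.91  0.6   1.17  1.02]
ring 2157
[0.64503472 0.20469835 0.13228216] [-0.40292281 -0.40962881  0.8184482 ] [  35.0702475  -134.52714746]
```

View pics/p5.png

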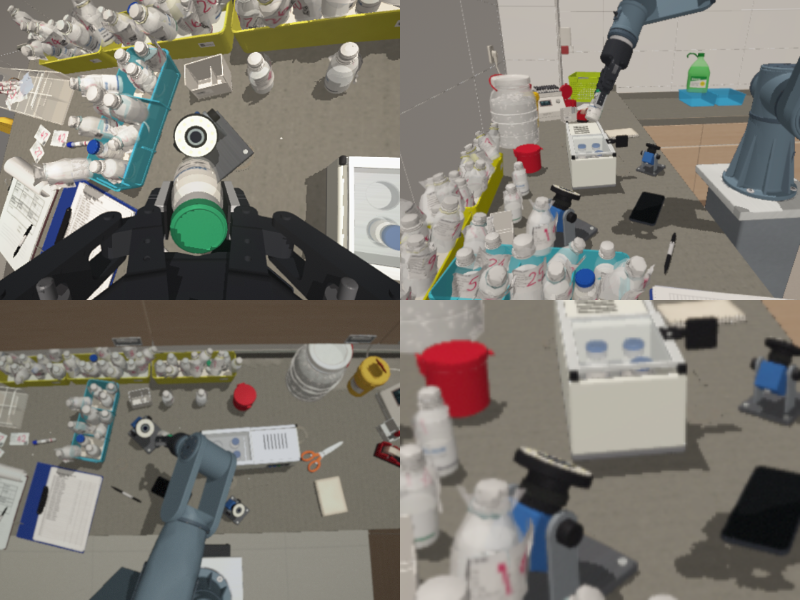

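The wrist inset shows the green cap at (200,228) with the lens ring ahead at (196,135). The side inset shows the guard shut over the three blue vials, with the arm clear of the camera.

```bash
cat > v.py <<'E'
from h import *
p,r,o=tool(); W=cam('wrist');P=cloud(W);h=cv2.cvtColor(W['frame'],cv2.COLOR_BGR2HSV)
L=(P-p)@r.as_matrix()*1000   # tool frame mm
m=(h[...,0]>65)&(h[...,0]<90)&(h[...,1]>80)&(abs(L[...,0])<30)&(abs(L[...,1])<30)
q=L[m]; zt=np.percentile(q[:,2],3); print("green",len(q),np.percentile(q,[1,50,99],axis=0).round(1))
a=q
for _ in range(6):
    mu=a.mean(0); n=np.linalg.svd(a-mu,full_matrices=False)[2][2]; n*=-np.sign(n[2]); d=(q-q[abs((q-mu)@n)<9].mean(0))@n
    # keep the top face: densest offset level
    e=(q-mu)@n; hh,b=np.histogram(e,40); k=b[hh.argmax()]+.5*(b[1]-b[0]); a=q[abs(e-k)<1.2]
c,rad=cv2.minEnclosingCircle(np.percentile(a,[0],axis=0)[:0].astype(np.float32).reshape(-1,2)) if 0 else cv2.minEnclosingCircle(a[:,:2].astype(np.float32))
print("top face",len(a),a.mean(0).round(2),"normal",n.round(3),"circle",np.round(c,1),round(rad,1))
# body side: points under the cap, beyond the pads
b=L[(abs(L[...,1])<17)&(L[...,2]>2)&(L[...,2]<30)&(abs(L[...,0])<25)]
for z in range(2,30,5):
    s=b[(b[:,2]>z)&(b[:,2]<z+5)]
    if len(s)>30:
        A=np.c_[2*s[:,:2],np.ones(len(s))]; x=np.linalg.lstsq(A,(s[:,:2]**2).sum(1),rcond=None)[0]; print(z,len(s),x[:2].round(1),np.sqrt(x[2]+x[:2]@x[:2]).round(1),"xmax",np.percentile(s[:,0],99).round(1))
E
python3 v.py
```

```text
green 4950 [[-11.4 -12.8 -48.3]
 [  4.    1.5 -46.9]
 [ 16.5  15.5 -40.8]]
top face 4189 [  2.46   1.44 -47.  ] normal [-0.001  0.019 -1.   ] circle [1.8 1.7] 15.3
2 184 [1.5 0.2] 18.1 xmax 19.9
7 172 [1.5 0.2] 18.1 xmax 19.8
12 150 [1.6 0.1] 18.0 xmax 19.9
17 133 [1.4 0. ] 18.1 xmax 19.6
22 102 [ 1.2 -0.1] 18.2 xmax 19.7
```

```bash
cat > a.py <<'E'
from h import *
p,r,o=tool()
az=np.radians(-134.);n=np.array([np.sin(.6109)*np.cos(az),np.sin(.6109)*np.sin(az),np.cos(.6109)])
f=np.array([.645,.205,.1315])+.1*n
ax=np.array([0.003,.018,-1]);ax/=np.linalg.norm(ax); b=np.array([.0014,-.0001,.031])
nt=r.inv().apply(n); w=np.cross(ax,nt); rv=w/np.linalg.norm(w)*np.arcsin(np.linalg.norm(w))
T=r*R.from_rotvec(rv); print("ang err deg",np.degrees(np.linalg.norm(rv)),"base err mm",1000*(p+r.apply(b)-f))
go(f-T.apply(b),T)
E
python3 a.py
```

```text
ang err deg 1.414364138329623 base err mm [-28.76740644 -36.44622113  68.1171358 ]
rot [-0.0234  0.0078  0.0001] then shift [-4.5 -4.8 82.2]
```

>>> jog_arm --series '[[[0, 0, 0, -0.023, 0.008, 0, 25], [-2.5, -2.5, 15, 0, 0, 0, 25], [-2, -2.3, 20, 0, 0, 0, 25], [0, 0, 20, 0, 0, 0, 25], [0, 0, 15, 0, 0, 0, 25], [0, 0, 8, 0, 0, 0, 25], [0, 0, 4.2, 0, 0, 0, 25], [0, 0, 0, 0, 0, 0, 25], [0, 0, 0, 0, 0, 0, 25], [0, 0, 0, 0, 0, 0, 25]]]'

```text
time_s: 23.75
eef_pos: [0.5918, 0.1512, 0.2393]
eef_rot: [-0.202, 0.955, 0.024, 0.217]
wrist_force: [0.1, -0.2, -1.7]
opening: 0.388
grasp_force: 62.9
```

```bash
python3 a.py; python3 v.py
python3 - <<'E'
from h import *
s=cam('side');t=cam('top'); cv2.imwrite('pics/p6.png',np.hstack([cv2.resize(s['frame'][170:320,190:340],(400,400),interpolation=2),cv2.resize(t['frame'][150:250,150:350],(400,400))]))
E
```

```text
ang err deg 0.09093614015277693 base err mm [ 0.4274596  -0.27403761  0.94445246]
rot [-0.     -0.0016 -0.    ] then shift [-0.7  0.   0.7]
green 4946 [[-11.5 -12.7 -48.4]
 [  4.    1.5 -46.8]
 [ 16.4  15.5 -40.7]]
top face 4249 [  2.45   1.45 -46.93] normal [ 0.003  0.021 -1.   ] circle [1.5 1.5] 15.4
2 180 [1.6 0.3] 18.0 xmax 19.9
7 171 [1.7 0.2] 18.0 xmax 19.8
12 150 [1.5 0.1] 18.1 xmax 19.8
17 126 [1.4 0. ] 18.1 xmax 19.8
22 111 [ 1.3 -0. ] 18.1 xmax 19.6
```

View pics/p6.png

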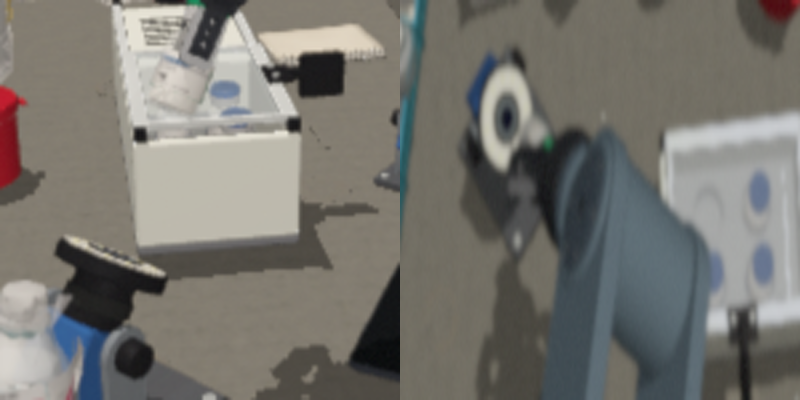

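The side inset shows the held vial at (185,85), its base facing the lens at (110,262). The top inset shows three blue caps under the shut guard, with the empty pocket at (708,210). I'll trim the last 0.7 mm and hand in.

>>> jog_arm --series '[[[-0.7, 0, 0.7, 0, 0, 0, 25], [0, 0, 0, 0, 0, 0, 25], [0, 0, 0, 0, 0, 0, 25], [0, 0, 0, 0, 0, 0, 25], [0, 0, 0, 0, 0, 0, 25], [0, 0, 0, 0, 0, 0, 25], [0, 0, 0, 0, 0, 0, 25], [0, 0, 0, 0, 0, 0, 25], [0, 0, 0, 0, 0, 0, 25], [0, 0, 0, 0, 0, 0, 25]]]'

```text
time_s: 24.9
eef_pos: [0.5911, 0.1518, 0.2376]
eef_rot: [-0.202, 0.955, 0.024, 0.217]
wrist_force: [0.1, 0.9, -1.0]
opening: 0.388
grasp_force: 62.9
```

```bash
python3 a.py; python3 -c "
from bench import ctrl
print(ctrl.hand_in())"
```

```text
ang err deg 0.03174577081400361 base err mm [-0.28885963  0.39200386 -0.77997822]
rot [-0.0005 -0.0003 -0.    ] then shift [ 0.6  0.1 -0.7]
the job is handed in; nothing more can be done
None
```

I handed the job in at about 25 s: the guard is shut over the three blue-capped vials, and the arm is holding the green-capped vial with its base about 1 mm from the focus point and square to the lens, by my own measurements (no verdict was returned).

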